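# Scan the stock label, then show the motor to the inspection camera

### The job

Book out the small square motor with the thin shaft: pick up the hand scanner, hold it steady for about a second with its window aimed squarely at the middle of the barcode label on the front of the motor's own tray, about 7 cm from it, and lay the scanner back right side up on its rubber mat. Then lift the motor out of its tray and hold it up, same side up as it lay, with the middle of its shaft-side face 15 cm straight in front of the inspection camera's lens and squarely facing it (the camera looks a little upwards, so the motor's shaft points a little down). Finish while still holding the motor there; do not bump the camera, and leave everything else where it is.

Things in the scene. Friction and masses are not known exactly. Their poses are not given: they have to be found in the camera images.
- scanner: Grey and black in-line barcode hand scanner lying flat on the mat, origin on its underside under the middle of the grip, x towards its head, z up. The grip is a bar 36 wide (y), 30 high, from x = -95 to +25 mm; a black head 42 wide, 49 high, tipped nose-down, reaches from x = 22 to 68 mm. Grip it across the bar (along y) at the origin, about 20 mm above its underside. 130 to 250 g.
- scanner_window (a point): Centre of the scanner's amber window (34 x 24 mm), at (54, 0, 13) mm from the scanner's origin. Its x axis is the beam: out of the window, 55 degrees below level when the scanner is level, ahead of its head.
- mat: Fixed black rubber mat on the bench where the scanner lies, 160 (x) x 200 (y) x 4 mm thick, origin at the centre of its underside.
- tray_motor: Fixed open cardboard stock tray, 160 (x) x 150 (y) x 60 mm high, walls and floor 4 mm, origin at the centre of its underside; in front of its -x wall a sloping cardboard board (150 wide, 50 deep) carries a white barcode label. Three such trays stand side by side in any order. This one holds the motor.
- tray_motor_label (a point): Centre of the label (90 x 36 mm) on the motor's tray, 102 mm in front (-x) of the tray's origin and 47 mm up. Its z axis is the label's outward normal, leaning 35 degrees from vertical towards the tray's -x; its y is the tray's y, its x runs up the slope.
- motor: Square stepper motor, black with bare metal ends, 42 x 42 mm section, 50 mm long, lying in its tray on a flat side; origin at the centre of its underside, x along its shaft (6 mm thick, 22 mm out of the +x face), z up. A small white connector is high on the other end. Grip it across its sides (along y), about 24 mm above its underside. 300 to 450 g.
- motor_face (a point): Centre of the motor's shaft-side end face, at (25, 0, 21) mm from the motor's origin; axes as the motor's.
- motor_rear (a point): Centre of the motor's other end face, at (-25, 0, 21) mm from its origin.
- camera: Fixed inspection camera on a small bench stand, on the robot's left, about 130 mm high, foot 90 x 90 mm; origin under the stand, x the way it looks seen from above. Its grey head with a black lens barrel sits in a fork and is tilted 6 to 26 degrees upwards; the hinge is stiff.
- camera_lens (a point): Centre of the lens's front glass, 100 to 127 mm above the bench. Its x axis is the line of sight, z the camera picture's up.
- camera_focus (a point): The point in the air 150 mm in front of the lens on its line of sight, where the middle of the motor's face belongs. x is the line of sight, away from the lens; y level; z the picture's up.
- tray_relay: Fixed open cardboard stock tray, 160 (x) x 150 (y) x 60 mm high, walls and floor 4 mm, origin at the centre of its underside; in front of its -x wall a sloping cardboard board (150 wide, 50 deep) carries a white barcode label. Three such trays stand side by side in any order. This one holds the relay.
- tray_pulley: Fixed open cardboard stock tray, 160 (x) x 150 (y) x 60 mm high, walls and floor 4 mm, origin at the centre of its underside; in front of its -x wall a sloping cardboard board (150 wide, 50 deep) carries a white barcode label. Three such trays stand side by side in any order. This one holds the pulley and the bearing.
- relay: Bystander: black box 52 x 42 x 36 mm with a grey raised top, no shaft, loose in its tray. Origin at the centre of its underside.
- pulley: Bystander: bare metal pulley 60 mm across, 36 mm high with its hub, loose in its tray. Origin at the centre of its underside.
- bearing: Bystander: steel ring 42 mm across, 12 mm high, loose in the pulley's tray. Origin at the centre of its underside.
- tape: Bystander: roll of clear tape lying flat, 100 mm across, 25 mm high, on the bench near the robot. Origin at the centre of its underside.
- screwdriver: Bystander: screwdriver with a black handle lying on the bench between robot and trays.
- carton: Bystander: closed cardboard carton 90 x 70 x 60 mm, left of the trays. Origin at the centre of its underside.
- mug: Bystander: white mug 80 mm across, 90 mm high, right of the trays. Origin at the centre of its underside.
There are look-alikes about, which are no part of the job. What is shaped like the motor but turquoise is not meant.

How it is judged (in metres and radians):
On the way, in this order (a step that is already met when the one before it is completed fails the run):
1. the held scanner is steady with its window squarely aimed at the label of the motor's tray, 40 to 120 mm away, the beam within 20 mm of the label's middle and within 20 degrees of its normal (contact force between the fingers and scanner above 0.5 N and x of tray_motor_label in the frame of scanner_window between 0.04 and 0.12 m and y of tray_motor_label in the frame of scanner_window between -0.02 and 0.02 m and z of tray_motor_label in the frame of scanner_window between -0.02 and 0.02 m and angle between the x axis of scanner_window and the z axis of tray_motor_label, either way round below 0.35 rad and linear speed of scanner below 0.03 m/s and angular speed of scanner below 0.2 rad/s), for 0.5 s.
2. the scanner lies right side up on its mat again, let go and at rest (x of scanner in the frame of mat between -0.08 and 0.08 m and y of scanner in the frame of mat between -0.1 and 0.1 m and z of scanner in the frame of mat below 0.012 m and angle between scanner's own z axis and vertical below 0.15 rad and contact force between the fingers and scanner below 0.1 N and linear speed of scanner below 0.03 m/s), for 0.2 s.
At the end, for the whole second after the job is handed in: Motor held still in the gripper, clear of trays and camera, shaft-side face centre within 20 mm of the point 150 mm before the lens, shaft towards the lens within 10 degrees of its line of sight, same side up (roll under 11 degrees); scanner lies released, right side up, on its mat (all of step 2 and distance between motor_face and camera_focus below 0.02 m and angle between the x axis of motor and the x axis of camera_focus, either way round below 0.17 rad and x of motor_rear in the frame of camera_focus above 0.03 m and angle between the y axis of motor and the y axis of camera_focus, either way round below 0.2 rad and angle between motor's own z axis and vertical below 0.9 rad and contact force between the fingers and motor above 1 N and contact force between motor and tray_motor below 0.3 N and contact force between motor and tray_relay below 0.3 N and contact force between motor and tray_pulley below 0.3 N and contact force between motor and camera below 0.3 N and linear speed of motor below 0.03 m/s); the arm keeps its last pose, push and grip.
It fails at once if the camera is bumped (more than 3 N) (contact force between camera and anything else above 3 N).
It fails at once if another thing is moved more than 30 mm (distance of any of relay, pulley, bearing, tape, screwdriver, carton, mug from where it was at the start of the episode above 0.03 m).
It also fails if it takes over 59 s, if anything falls off the work surface, if the arm or the gripper's body presses on something with over 40 N, if the wrist force passes 120 N, or if a joint passes its speed limit or range.

### The arm

A 6-joint arm with a two-finger parallel gripper is mounted at the origin on the work surface. World frame = base frame: x ahead of the robot, y to its left, z up, the work surface at z = 0. Lengths are in m, angles in degrees, forces in N, time in s.
With the tool pointing down it reaches from about 0.375 to 0.975 m from the base axis. Payload 3.8 kg.
Tool frame: the origin (TCP) lies on the centre line of the jaws, within the pads' length; the fingertips stand 19 mm ahead of it and the grasp point (between the pads) is the TCP (finger_overhang is the distance from the TCP to the fingertips, in m); z points along the fingers, y is the line along which they close (so a half turn about z gives the same grasp; the last joint's range is limited). The gripper opens to 88 mm and grips with 3 to 60 N. Pads are 18 mm wide; open, the fingers measure 123 mm over their backs; the gripper's body (75 mm by 187 mm) begins 45 mm behind the grasp point.
Start: joints at [64.12, 15.12, 91.902, -0, 72.978, -2.114], TCP at [0.272, 0.618, 0.226] pointing down, gripper open.
Joint ranges: [-150.88, 150.88], [-54.13, 125.18], [17.81, 147.31], [-75.09, 255.09], [0, 152.58], [-146.25, 146.25]. Speed limits (degrees/s): [147.25, 147.25, 180, 180, 180, 180].

### API

Orientations are given as a 3x3 rotation matrix whose columns are the frame's x, y, z axes.
In Python, from workcell import * gives the robot as it stands.
- The arm moves only by the tool arm_command, never from a script. Its argument "rows" is a list that holds one entry, the list of rows, each a list of 7 numbers: the finger opening in cm, from 0 to 8.81, then the shift along the tool's x, y, z in cm, then the turn, a rotation vector about the tool's x, y, z in degrees. A call has 1 to 20 rows; each row shifts and turns the commanded pose from where the row before left it, along the tool's axes as they then stand; what a row does not reach is not made up. A row lasts 1/8 s, in which the tool goes at most 62.5 mm and 10.7 degrees, less where a joint would pass 70% of its speed; a pose out of reach is approached as far as the arm can. A call with a gripper value outside its range is refused whole. The fingers move at their own pace and stop on an object; "force" is the grip in N (left out, the last holds). Time passes only in rows, so rows that do not move let the fingers close. It gives the time, the measured TCP pose, the force, the opening and the grip force at its end, in the units of the state.
- get_state(): the state, without advancing time (a new reading comes with each control period).
- capture(name): name is "scene" or "top" or "wrist"; returns a dict with "color" (400x640x3 uint8, red, green, blue), "fx", "fy", "cx", "cy" (pixels), "T" (4x4, takes a point from camera to world coordinates). Camera axes: x right, y down, z forward; pixel columns grow to the right and rows downward; lengths in m; the calibration is good to about 2 mm. The wrist camera is an equidistant fisheye: a pixel r from the principal point sees the ray r / f radians off the axis. A picture is of the moment at which its call begins. There is no depth.
- sign_off(): hands the job in; it is judged then, once.
Trained networks look in a picture, given as the dict that the camera call returned (one of the last four; its "shot" number tells which), for a name from the list of things; names that differ only in an ending like _2 or _b are one class to them, and where a whole thing is asked for, a point or a joint stands for the part that bears it (a point fixed in the world has none). Each returns a list of dicts, best first, with "conf" (0 to 1); they miss things now and then, are a little off and sometimes report something else, mostly with a low value. They report only what shows in the picture. A call takes as long as a camera call. They do not tell look-alikes from the thing itself.
- trace(query, picture): "mask" (400x640 bool, what is visible of it).
- place_of(query, picture): "position" ([x, y, z] in m, in world coordinates, good to about 4 mm: a listed point, or the origin of a listed thing).
The state is a dict: "clock": time; "qpos": joint angles; "dq": joint speeds; "joint_torque": joint torques, N m; "tool_pos": TCP position; "tool_rot": TCP orientation; "contact_force": force on the tool from outside, world axes, zero at the start; "torque": the same for the moment, N m; "opening": finger opening in m; "grasp_force": force on a finger pad.
Only numpy, scipy, OpenCV 4.12 (cv2) and the standard library are available. Lean on these libraries where they do the work, as an engineer would, in place of code of your own. Each camera call takes 0.05 s, during which the arm holds its last target. There are 200 camera calls.

## Working session

There is one attempt and no reset: what is moved stays moved. The work goes in short steps, Python scripts to look and compute and a tool call to move; the robot and the scene stay as the last step left them, time stands still between calls to the robot, and variables do not carry over. Pictures are saved under pics/ and viewed, at most 10 in all, crops included, and the job is handed in when it is done.

Besides the shell and the picture viewer there is one more tool, called after ">>>" by a JSON object that holds its "fn" and its "kwargs". arm_command: Moves the arm, as the interface text tells. Its arguments: {"type":"object","properties":{"rows":{"type":"array","items":{"type":"array","items":{"type":"array","items":{"type":"number"}}}},"force":{"type":"number"}},"required":["rows"]}

```bash
mkdir -p pics; ls; cat > a.py <<'E'
from workcell import *
import cv2, numpy as np
a=capture("scene"); b=capture("top")
cv2.imwrite("pics/s1.png",cv2.cvtColor(a["color"],cv2.COLOR_RGB2BGR))
cv2.imwrite("pics/t1.png",cv2.cvtColor(b["color"],cv2.COLOR_RGB2BGR))
for q in ["scanner","scanner_window","mat","tray_motor","tray_motor_label","motor","motor_face","motor_rear","camera","camera_lens","camera_focus","tape","screwdriver","carton","mug","relay","pulley"]:
  for n,p in (("s",a),("t",b)):
    print(q,n,[(np.round(r["position"],3).tolist(),round(r["conf"],2)) for r in place_of(q,p)[:3]])
for p in (a,b): print(p["fx"],p["cx"],p["cy"],np.round(p["T"],3).tolist())
print(get_state()["clock"])
E
python3 a.py
```

```text
pics
scanner s [([0.411, -0.31, 0.01], 0.92), ([0.423, 0.418, 0.002], 0.43)]
scanner t [([0.413, -0.311, 0.002], 0.58)]
scanner_window s [([0.456, -0.285, 0.018], 0.96)]
scanner_window t [([0.465, -0.284, 0.016], 0.76), ([0.412, 0.131, -0.003], 0.41)]
mat s [([0.408, -0.327, -0.002], 0.62), ([0.409, 0.132, -0.003], 0.5)]
mat t [([0.409, -0.325, -0.003], 0.58), ([0.636, 0.218, 0.023], 0.23)]
tray_motor s [([0.658, 0.195, 0.002], 0.97), ([0.412, 0.394, 0.108], 0.5)]
tray_motor t [([0.66, 0.196, -0.001], 0.62)]
tray_motor_label s [([0.558, 0.195, 0.045], 0.87)]
tray_motor_label t [([0.561, 0.198, 0.05], 0.81)]
motor s [([0.841, -0.061, 0.002], 0.84), ([0.658, 0.204, 0.002], 0.82), ([0.438, 0.268, -0.003], 0.64)]
motor t [([0.439, 0.271, 0.0], 0.74), ([0.584, 0.53, -0.002], 0.66), ([0.842, -0.057, -0.001], 0.65)]
motor_face s [([0.818, -0.065, 0.02], 0.87), ([0.639, 0.216, 0.022], 0.8), ([0.61, 0.53, 0.021], 0.7)]
motor_face t [([0.818, -0.065, 0.019], 0.88), ([0.46, 0.274, 0.019], 0.81), ([0.605, 0.524, 0.024], 0.71)]
motor_rear s [([0.413, 0.268, 0.02], 0.78), ([0.865, -0.058, 0.017], 
[... 637 characters left out ...]
], 0.93), ([0.667, -0.447, -0.006], 0.28)]
mug s [([0.673, -0.447, -0.003], 0.63)]
mug t [([0.668, -0.449, -0.005], 0.84)]
relay s [([0.636, -0.004, 0.008], 0.71)]
relay t [([0.65, -0.01, -0.001], 0.62), ([0.636, -0.004, 0.003], 0.5)]
pulley s [([0.657, -0.185, 0.001], 0.73), ([0.597, -0.182, 0.003], 0.58)]
pulley t [([0.657, -0.189, 0.003], 0.84)]
430.43858590689143 319.4792534312956 196.68741690749277 [[0.095, 0.861, -0.499, 1.31], [0.995, -0.089, 0.035, -0.011], [-0.014, -0.5, -0.866, 1.261], [0.0, 0.0, 0.0, 1.0]]
471.66242735343013 311.97483048962346 203.57874260773335 [[0.047, -0.972, 0.23, 0.32], [-0.999, -0.045, 0.016, 0.033], [-0.005, -0.231, -0.973, 1.405], [0.0, 0.0, 0.0, 1.0]]
1.8
```

View pics/s1.png

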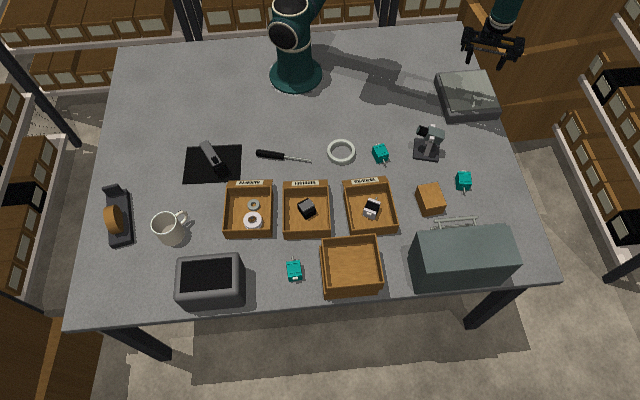

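View pics/t1.png

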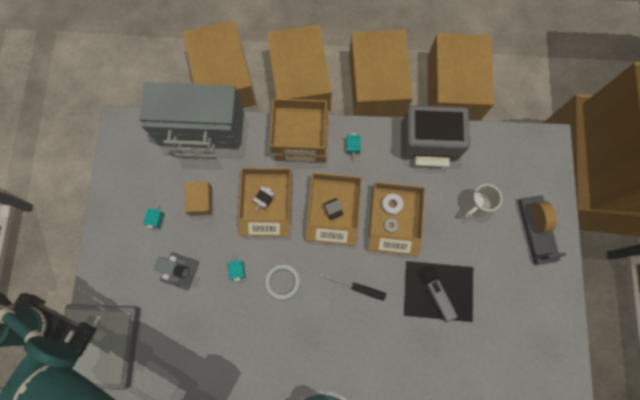

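The motor's tray is the left one of the three: in the scene picture the black and metal motor is at about (371,208), the scanner is on its mat at (212,155), and the inspection camera is at (430,140). The top view agrees: motor (263,197), scanner (438,293), camera (178,269). The turquoise look-alikes are separate. Next I'll check from close up.

```bash
cat > h.py <<'E'
from workcell import *
import cv2, numpy as np
from scipy.spatial.transform import Rotation as R, Slerp
def down(yaw):  # tool y (closing line) at yaw deg + 90, tool x at yaw, z down
    c,s=np.cos(np.radians(yaw)),np.sin(np.radians(yaw))
    return np.array([[c,s,0],[s,-c,0],[0,0,-1.]])
def rows(p1,R1,op,v=5.0,w=9.,p0=None,R0=None):
    s=get_state(); p0=np.array(s["tool_pos"]) if p0 is None else np.array(p0); R0=np.array(s["tool_rot"]) if R0 is None else R0
    p1=np.array(p1)
    ang=np.degrees(np.linalg.norm((R.from_matrix(R0).inv()*R.from_matrix(R1)).as_rotvec()))
    n=max(1,int(np.ceil(max(np.linalg.norm(p1-p0)*100/v,ang/w))))
    S=Slerp([0,1],R.from_matrix([R0,R1])); out=[];cp=p0.copy();cR=R.from_matrix(R0)
    for i in range(1,n+1):
        tR=S(i/n); tp=p0+(p1-p0)*i/n
        d=np.round(cR.inv().apply(tp-cp)*100,2); r=np.round((cR.inv()*tR).as_rotvec(degrees=True),1)
        cp=cp+cR.apply(d/100); cR=cR*R.from_rotvec(r,degrees=True)
        out.append([op]+d.tolist()+r.tolist())
    print("n",n,str(out).replace(" ",""))
    return p1,R1
def see(name,fn,qs,crop=None):
    c=capture(name)
    for q in qs: print(q,[(np.round(r["position"],3).tolist(),round(r["conf"],2)) for r in place_of(q,c)[:4]])
    im=cv2.cvtColor(c["color"],cv2.COLOR_RGB2BGR)
    if fn: cv2.imwrite("pics/"+fn,im)
    return c
E
python3 - <<'E'
from h import *
s=get_state(); print(s["clock"],s["tool_pos"],np.round(s["tool_rot"],3).tolist())
c=see("wrist","w1.png",["camera_lens","motor"])
print(c["fx"],c["cx"],c["cy"],np.round(c["T"],3).tolist())
rows([0.50,0.27,0.32],np.array(s["tool_rot"]),8.8)
E
```

```text
1.8 [0.27204229 0.61777212 0.22640882] [[-0.915, 0.403, -0.0], [0.403, 0.915, 0.0], [0.0, 0.0, -1.0]]
camera_lens []
motor []
309.70691628693146 322.8201070423652 197.05275265095014 [[0.403, 0.881, 0.247, 0.21], [0.915, -0.388, -0.109, 0.646], [-0.0, 0.269, -0.963, 0.384], [0.0, 0.0, 0.0, 1.0]]
n 9 [[8.8,-3.88,-2.52,-1.04,-0.0,-0.0,0.0],[8.8,-3.87,-2.51,-1.04,-0.0,-0.0,0.0],[8.8,-3.88,-2.52,-1.04,-0.0,-0.0,0.0],[8.8,-3.87,-2.51,-1.04,-0.0,-0.0,0.0],[8.8,-3.88,-2.52,-1.04,-0.0,-0.0,0.0],[8.8,-3.87,-2.51,-1.04,-0.0,-0.0,0.0],[8.8,-3.88,-2.52,-1.04,-0.0,-0.0,0.0],[8.8,-3.87,-2.51,-1.04,-0.0,-0.0,0.0],[8.8,-3.88,-2.52,-1.04,-0.0,-0.0,0.0]]
```

View pics/w1.png

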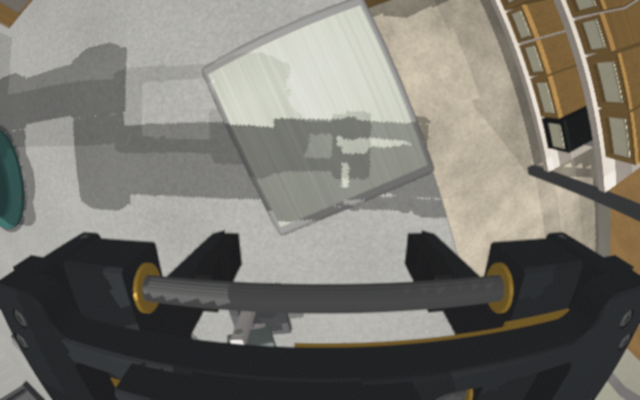

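The wrist camera, looking from the tool's +x side, does not see the inspection camera clearly from here; only a piece of it shows near (260,330), behind the gripper. I'll turn and move so it looks down on the camera and the motor tray.

```bash
python3 - <<'E'
from h import *
rows([0.48,0.25,0.34],down(90),8.8)
E
```

```text
n 9 [[8.8,-3.76,-2.81,-1.26,-0.0,-0.0,7.4],[8.8,-4.09,-2.3,-1.26,-0.0,-0.0,7.3],[8.8,-4.35,-1.76,-1.27,-0.0,-0.0,7.4],[8.8,-4.55,-1.19,-1.26,-0.0,-0.0,7.3],[8.8,-4.65,-0.6,-1.26,-0.0,-0.0,7.4],[8.8,-4.7,0.01,-1.26,-0.0,-0.0,7.4],[8.8,-4.65,0.61,-1.27,-0.0,-0.0,7.3],[8.8,-4.54,1.19,-1.26,-0.0,-0.0,7.4],[8.8,-4.35,1.77,-1.26,-0.0,-0.0,7.3]]
```

>>> {"fn": "arm_command", "kwargs": {"rows": [[[8.8,-3.8,-2.8,-1.3,0,0,7.4],[8.8,-4.1,-2.3,-1.3,0,0,7.3],[8.8,-4.3,-1.8,-1.3,0,0,7.4],[8.8,-4.5,-1.2,-1.3,0,0,7.3],[8.8,-4.6,-0.6,-1.3,0,0,7.4],[8.8,-4.7,0,-1.3,0,0,7.4],[8.8,-4.6,0.6,-1.2,0,0,7.3],[8.8,-4.5,1.2,-1.2,0,0,7.4],[8.8,-4.4,1.8,-1.2,0,0,7.3],[8.8,0,0,0,0,0,0],[8.8,0,0,0,0,0,0]]]}}

```text
clock: 3.32
tool_pos: [0.4789, 0.251, 0.3403]
tool_rot: [[-0.001, 1.0, -0.0], [1.0, 0.001, 0.001], [0.001, -0.0, -1.0]]
contact_force: [-1.0, 1.0, -0.2]
opening: 0.088
grasp_force: 0.0
```

```bash
python3 - <<'E'
from h import *
c=see("wrist","w2.png",["camera_lens","camera","motor","motor_face","motor_rear","tray_motor_label"])
s=get_state(); print(s["clock"],s["tool_pos"],np.round(s["tool_rot"],3).tolist(),np.round(c["T"],3).tolist())
rows([0.47,-0.25,0.28],down(30),8.8)
E
```

```text
camera_lens [([0.417, 0.393, 0.1], 0.96)]
camera [([0.426, 0.42, -0.001], 0.87)]
motor [([0.678, 0.194, 0.027], 0.72), ([0.436, 0.269, -0.002], 0.67), ([0.655, 0.202, 0.005], 0.61), ([0.559, 0.198, 0.044], 0.29)]
motor_face [([0.464, 0.269, 0.024], 0.64), ([0.636, 0.217, 0.023], 0.58)]
motor_rear [([0.677, 0.194, 0.026], 0.87), ([0.413, 0.263, 0.024], 0.63)]
tray_motor_label [([0.562, 0.195, 0.044], 0.8)]
3.675 [0.47861103 0.25157203 0.34008449] [[-0.002, 1.0, -0.001], [1.0, 0.002, -0.0], [-0.0, -0.001, -1.0]] [[1.0, 0.001, -0.001, 0.48], [0.0, -0.963, -0.269, 0.321], [-0.001, 0.269, -0.963, 0.498], [0.0, 0.0, 0.0, 1.0]]
n 11 [[8.8,-4.56,-0.09,0.55,-0.0,0.0,5.5],[8.8,-4.55,0.35,0.54,-0.0,0.0,5.4],[8.8,-4.49,0.78,0.55,-0.0,0.0,5.5],[8.8,-4.4,1.2,0.55,-0.0,0.0,5.5],[8.8,-4.26,1.62,0.55,-0.0,0.0,5.4],[8.8,-4.09,2.01,0.54,-0.0,0.0,5.5],[8.8,-3.88,2.4,0.55,-0.0,0.0,5.5],[8.8,-3.64,2.76,0.55,-0.0,0.0,5.4],[8.8,-3.35,3.08,0.54,-0.0,0.0,5.5],[8.8,-3.05,3.4,0.55,-0.0,0.0,5.5],[8.8,-2.71,3.67,0.55,-0.0,0.0,5.4]]
```

View pics/w2.png

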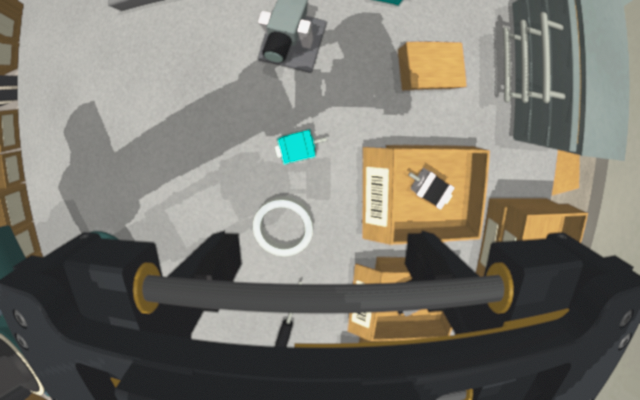

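The camera is at (285,40), with its lens barrel pointing down and slightly left in the picture (towards −y). The motor is at (433,190), shaft to the upper left, connector at (450,203), and the label is at (377,195). I'll move to the scanner and come back later to measure the camera's tilt.

>>> {"fn": "arm_command", "kwargs": {"rows": [[[8.8,-4.6,0,0.5,0,0,5.5],[8.8,-4.5,0.3,0.5,0,0,5.5],[8.8,-4.5,0.8,0.6,0,0,5.5],[8.8,-4.4,1.2,0.6,0,0,5.5],[8.8,-4.3,1.6,0.6,0,0,5.4],[8.8,-4.1,2,0.5,0,0,5.4],[8.8,-3.9,2.4,0.5,0,0,5.4],[8.8,-3.6,2.8,0.5,0,0,5.4],[8.8,-3.4,3.1,0.5,0,0,5.5],[8.8,-3,3.4,0.6,0,0,5.5],[8.8,-2.7,3.7,0.6,0,0,5.4],[8.8,0,0,0,0,0,0],[8.8,0,0,0,0,0,0]]]}}

```text
clock: 5.3
tool_pos: [0.4708, -0.2509, 0.2803]
tool_rot: [[0.865, 0.501, -0.0], [0.501, -0.865, 0.001], [0.0, -0.001, -1.0]]
contact_force: [0.0, 0.3, 0.4]
opening: 0.0881
grasp_force: 0.0
```

```bash
python3 - <<'E'
from h import *
c=see("wrist","w3.png",["scanner","scanner_window","mat"])
t=trace("scanner",c)
if t:
  ys,xs=np.nonzero(t[0]["mask"]); print(t[0]["conf"],len(xs),xs.min(),xs.max(),ys.min(),ys.max(),cv2.minAreaRect(np.c_[xs,ys].astype(np.float32)))
s=get_state(); print(s["clock"],s["tool_pos"],np.round(c["T"],3).tolist())
E
```

```text
scanner [([0.408, -0.312, 0.007], 0.55), ([0.458, -0.288, 0.016], 0.48), ([0.413, -0.07, 0.001], 0.47)]
scanner_window [([0.459, -0.285, 0.016], 0.82)]
mat [([0.406, -0.323, 0.001], 0.64), ([0.634, -0.197, -0.001], 0.56), ([0.463, -0.284, 0.018], 0.55)]
0.93 2847 323 358 175 280 ((337.1639709472656, 227.1967315673828), (33.86036682128906, 105.0214614868164), 5.19442892074585)
5.55 [ 0.47108935 -0.25044396  0.28078424] [[0.501, -0.833, -0.235, 0.532], [-0.866, -0.483, -0.134, -0.216], [-0.001, 0.27, -0.963, 0.438], [0.0, 0.0, 0.0, 1.0]]
```

View pics/w3.png

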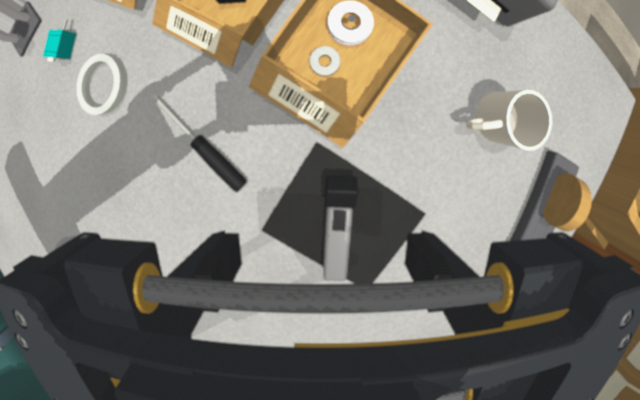

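The scanner lies along the picture's vertical at columns 323–358, rows 175–280, with its head up at (341,190). The mat, screwdriver (215,160) and mug are clear of it. I'll fit its centre line from the trace.

```bash
cat >> h.py <<'E'
def ray(c,u,v):
    x,y=u-c["cx"],v-c["cy"]; r=np.hypot(x,y); th=r/c["fx"]
    d=np.array([np.sin(th)*x/r,np.sin(th)*y/r,np.cos(th)]); T=np.array(c["T"])
    return T[:3,3],T[:3,:3]@d
def onz(c,u,v,z):
    o,d=ray(c,u,v); return o+d*(z-o[2])/d[2]
E
python3 - <<'E'
from h import *
c=capture("wrist"); m=trace("scanner",c)[0]["mask"]
P=[]
for v in range(205,276,5):
    xs=np.nonzero(m[v])[0]; a=onz(c,xs.min()-.5,v,.034);b=onz(c,xs.max()+.5,v,.034); P.append((a+b)/2)
    print(v,xs.min(),xs.max(),np.round(P[-1],4),round(np.linalg.norm(a-b),4))
P=np.array(P); f=np.polyfit(P[:,0],P[:,1],1); print("az",np.degrees(np.arctan(f[0])), "y at .411",np.polyval(f,.411))
print("ends",onz(c,337,281,.034),onz(c,341,176,.05))
# intersecting rays for the origin from the reported positions of three views
E
```

```text
205 326 354 [ 0.436 -0.298  0.034] 0.0398
210 327 352 [ 0.4294 -0.3012  0.034 ] 0.0358
215 326 351 [ 0.4225 -0.3037  0.034 ] 0.036
220 326 350 [ 0.4159 -0.3069  0.034 ] 0.0348
225 326 350 [ 0.4095 -0.3107  0.034 ] 0.035
230 326 350 [ 0.403  -0.3146  0.034 ] 0.0352
235 325 349 [ 0.3958 -0.3173  0.034 ] 0.0354
240 325 349 [ 0.3892 -0.3213  0.034 ] 0.0356
245 325 348 [ 0.3821 -0.3247  0.034 ] 0.0344
250 323 348 [ 0.3745 -0.3276  0.034 ] 0.0375
255 323 348 [ 0.3676 -0.3318  0.034 ] 0.0378
260 323 347 [ 0.3602 -0.3354  0.034 ] 0.0366
265 323 346 [ 0.3527 -0.339   0.034 ] 0.0354
270 323 346 [ 0.3454 -0.3434  0.034 ] 0.0356
275 323 345 [ 0.3376 -0.3472  0.034 ] 0.0344
az 26.678434921174578 y at .411 -0.31002190633158083
ends [ 0.33081993 -0.35657561  0.034     ] [ 0.473729   -0.27583165  0.05      ]
```

```bash
python3 - <<'E'
from h import *
p,r=rows([0.412,-0.3095,0.12],down(26.7),8.8)
rows([0.412,-0.3095,0.027],r,8.8,v=3,p0=p,R0=r)
E
```

```text
n 4 [[8.8,-2.01,0.53,4.02,0.0,-0.0,0.9],[8.8,-2.01,0.56,4.02,0.0,-0.0,0.8],[8.8,-2.0,0.59,4.01,0.0,-0.0,0.9],[8.8,-1.99,0.62,4.02,0.0,-0.0,0.8]]
n 4 [[8.8,0.0,0.0,2.32,0.0,0.0,0.0],[8.8,0.0,0.0,2.33,0.0,0.0,0.0],[8.8,0.0,0.0,2.33,0.0,0.0,0.0],[8.8,0.0,0.0,2.32,0.0,0.0,0.0]]
```

>>> {"fn": "arm_command", "kwargs": {"rows": [[[8.8,-2,0.5,4,0,0,0.9],[8.8,-2,0.6,4,0,0,0.8],[8.8,-2,0.6,4,0,0,0.9],[8.8,-2,0.6,4,0,0,0.8],[8.8,0,0,2.3,0,0,0],[8.8,0,0,2.3,0,0,0],[8.8,0,0,2.3,0,0,0],[8.8,0,0,2.4,0,0,0],[8.8,0,0,0,0,0,0],[8.8,0,0,0,0,0,0]]]}}

```text
clock: 6.9
tool_pos: [0.4123, -0.3104, 0.0282]
tool_rot: [[0.894, 0.449, 0.001], [0.449, -0.894, -0.001], [0.0, 0.001, -1.0]]
contact_force: [-0.1, 0.8, -0.7]
opening: 0.0878
grasp_force: 0.0
```

>>> {"fn": "arm_command", "kwargs": {"rows": [[[3,0,0,0,0,0,0],[3,0,0,0,0,0,0],[3,0,0,0,0,0,0],[3,0,0,0,0,0,0],[3,0,0,0,0,0,0],[3,0,0,0,0,0,0]]], "force": 25}}

```text
clock: 7.65
tool_pos: [0.4116, -0.3101, 0.0273]
tool_rot: [[0.894, 0.448, -0.0], [0.448, -0.894, 0.0], [-0.0, -0.0, -1.0]]
contact_force: [0.2, -0.1, 0.7]
opening: 0.031
grasp_force: 0.0
```

```bash
python3 - <<'E'
from h import *
s=get_state(); print(s["clock"],s["opening"],s["grasp_force"],s["contact_force"])
c=see("wrist","w4.png",["scanner","scanner_window"])
a=capture("scene"); T=np.array(a["T"])
im=cv2.cvtColor(a["color"],cv2.COLOR_RGB2BGR)[120:200,160:290]
w=cv2.cvtColor(c["color"],cv2.COLOR_RGB2BGR)
cv2.imwrite("pics/w4b.png",np.hstack([cv2.resize(w[80:400,120:520],(400,320)),cv2.resize(im,(400,320))]))
E
```

```text
7.65 0.031024979651352848 0.0 [ 0.16041958 -0.13898034  0.72067691]
scanner [([0.406, -0.313, 0.003], 0.62)]
scanner_window [([0.461, -0.286, 0.018], 0.87)]
```

View pics/w4b.png

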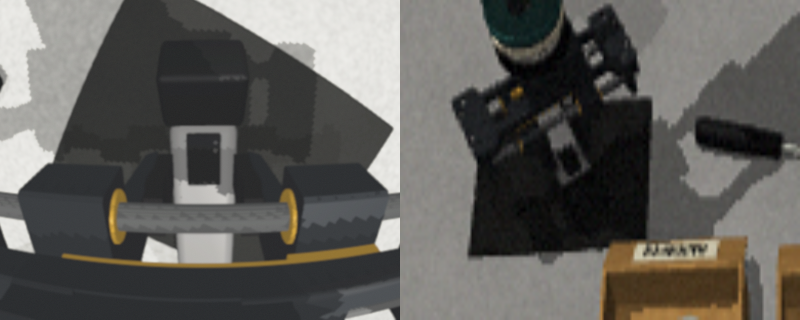

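The fingers (at 150 and 265 in the left crop) straddle the grip bar but are not pressing on it yet. I'll close further.

>>> {"fn": "arm_command", "kwargs": {"rows": [[[0,0,0,0,0,0,0],[0,0,0,0,0,0,0],[0,0,0,0,0,0,0],[0,0,0,0,0,0,0]]], "force": 25}}

```text
clock: 8.35
tool_pos: [0.4116, -0.3101, 0.0274]
tool_rot: [[0.894, 0.448, -0.0], [0.448, -0.894, -0.0], [-0.0, -0.0, -1.0]]
contact_force: [0.3, 0.1, 1.3]
opening: 0.0007
grasp_force: 0.0
```

```bash
python3 - <<'E'
from h import *
c=see("wrist","w5.png",["scanner","scanner_window"])
a=see("scene",None,["scanner","scanner_window"])
im=cv2.cvtColor(a["color"],cv2.COLOR_RGB2BGR)[120:200,160:290]
w=cv2.cvtColor(c["color"],cv2.COLOR_RGB2BGR)
cv2.imwrite("pics/w5b.png",np.hstack([cv2.resize(w[80:400,120:520],(400,320)),cv2.resize(im,(400,320))]))
s=get_state();print(s["opening"],s["qpos"],s["joint_torque"])
E
```

```text
scanner [([0.406, -0.312, 0.006], 0.71), ([0.41, -0.07, -0.001], 0.52)]
scanner_window [([0.46, -0.286, 0.015], 0.68), ([0.676, -0.447, 0.002], 0.59)]
scanner [([0.412, -0.309, 0.006], 0.79)]
scanner_window [([0.457, -0.289, 0.017], 0.5), ([0.678, 0.193, 0.028], 0.26)]
0.000727246709927729 [-3.97613547e+01  1.02546654e+01  1.21163709e+02 -4.47992460e-05
  4.85770807e+01  2.36040369e+01] [ 8.70134700e-04 -3.78893495e+01 -2.80067450e+01  5.73291583e-02
 -1.67052343e-02  5.69202157e-06]
```

View pics/w5b.png

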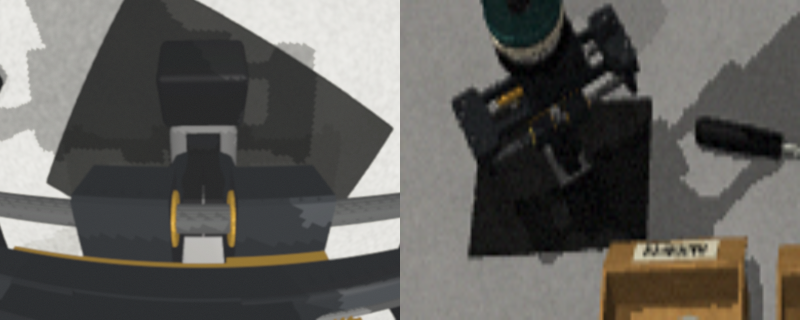

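```bash
python3 - <<'E'
from h import *
import workcell; print([n for n in dir(workcell) if not n.startswith("__")])
c=capture("wrist"); s=get_state(); T=np.array(c["T"]);p=np.array(s["tool_pos"]);Rt=np.array(s["tool_rot"])
def pix(P):
    q=T[:3,:3].T@(P-T[:3,3]); r=np.hypot(q[0],q[1]); th=np.arctan2(r,q[2]); return np.round([c["cx"]+c["fx"]*th*q[0]/r-120,c["cy"]+c["fx"]*th*q[1]/r-80],0)
for z in (-.04,-.02,0,.019):
  for x in (.009,-.009):
    print("tool x,z",x,z,"crop px",[pix(p+Rt@np.array([x,y,z])) for y in (-.0175,.0175)])
a=np.radians(26.7); o=np.array([.412,-.3095,.004]); X=np.array([np.cos(a),np.sin(a),0]);Y=np.array([-X[1],X[0],0])
for x in (-.095,-.02,0,.025,.068):
    print("scanner x",x,[pix(o+X*x+Y*y+[0,0,.03]) for y in (-.018,.018)])
g=cv2.cvtColor(c["color"],cv2.COLOR_RGB2BGR)[160:340,230:420]
cv2.imwrite("pics/w6.png",cv2.resize(g,None,fx=3,fy=3,interpolation=cv2.INTER_CUBIC))
E
```

```text
['IKError', 'capture', 'finger_overhang', 'get_state', 'place_of', 'sign_off', 'trace']
tool x,z 0.009 -0.04 crop px [array([162., 181.]), array([244., 181.])]
tool x,z -0.009 -0.04 crop px [array([164., 216.]), array([242., 216.])]
tool x,z 0.009 -0.02 crop px [array([167., 162.]), array([239., 162.])]
tool x,z -0.009 -0.02 crop px [array([169., 194.]), array([237., 194.])]
tool x,z 0.009 0 crop px [array([171., 147.]), array([235., 147.])]
tool x,z -0.009 0 crop px [array([172., 177.]), array([234., 177.])]
tool x,z 0.009 0.019 crop px [array([174., 136.]), array([232., 136.])]
tool x,z -0.009 0.019 crop px [array([175., 163.]), array([231., 163.])]
scanner x -0.095 [array([229., 289.]), array([176., 289.])]
scanner x -0.02 [array([234., 198.]), array([170., 198.])]
scanner x 0 [array([236., 166.]), array([169., 166.])]
scanner x 0.025 [array([237., 122.]), array([167., 122.])]
scanner x 0.068 [array([239.,  37.]), array([165.,  37.])]
```

View pics/w6.png

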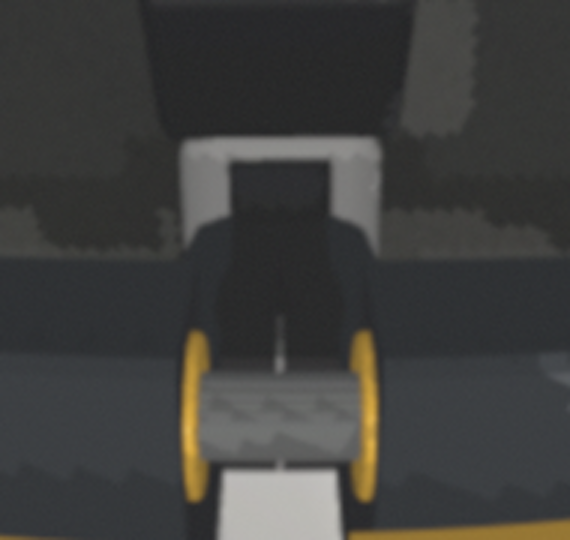

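The fingertips (near (280,220) in this enlargement) appear at a height of about 35 mm. That is just above the bar's top rather than beside it, so the tips reach less far than stated. I'll check the stated overhang, then reopen and go lower, watching the force.

```bash
python3 - <<'E'
from h import *
print(finger_overhang, get_state()["clock"])
E
```

```text
0.019 8.7
```

>>> {"fn": "arm_command", "kwargs": {"rows": [[[8.8,0,0,0,0,0,0],[8.8,0,0,0,0,0,0],[8.8,0,0,0,0,0,0],[8.8,0,0,0,0,0,0],[8.8,0,0,0.8,0,0,0],[8.8,0,0,0.8,0,0,0],[8.8,0,0,0,0,0,0]]]}}

```text
clock: 9.57
tool_pos: [0.4107, -0.3094, 0.0101]
tool_rot: [[0.894, 0.448, -0.002], [0.448, -0.894, 0.002], [-0.001, -0.002, -1.0]]
contact_force: [0.4, 1.1, -0.3]
opening: 0.0683
grasp_force: 0.0
```

>>> {"fn": "arm_command", "kwargs": {"rows": [[[8.8,0,0,0.5,0,0,0],[8.8,0,0,0.4,0,0,0],[8.8,0,0,0,0,0,0]]]}}

```text
clock: 9.95
tool_pos: [0.4114, -0.3099, 0.002]
tool_rot: [[0.894, 0.448, -0.001], [0.448, -0.894, 0.001], [-0.0, -0.001, -1.0]]
contact_force: [0.7, 0.6, -0.2]
opening: 0.0877
grasp_force: 0.0
```

>>> {"fn": "arm_command", "kwargs": {"rows": [[[3,0,0,0,0,0,0],[3,0,0,0,0,0,0],[3,0,0,0,0,0,0],[3,0,0,0,0,0,0],[3,0,0,0,0,0,0],[3,0,0,0,0,0,0]]], "force": 25}}

```text
clock: 10.7
tool_pos: [0.4117, -0.3102, 0.0024]
tool_rot: [[0.894, 0.448, 0.0], [0.448, -0.894, -0.0], [0.0, 0.0, -1.0]]
contact_force: [0.5, 0.4, 1.3]
opening: 0.0358
grasp_force: 25.0
```

Gripped, with an opening of 35.8 mm and 25 N. Next I'll work out the aim pose.

```bash
python3 - <<'E'
from h import *
s=get_state();r0=np.array(s["tool_rot"]);p=np.array(s["tool_pos"])
p,r=rows(p+[0,0,.1],r0,3,v=2.5)
p,r=rows([.466,.1,.12],down(0),3,v=4,p0=p,R0=r)
p,r=rows([.466,.196,.089],down(0),3,v=3,p0=p,R0=r)
E
```

```text
n 4 [[3,0.0,0.0,-2.5,0.0,0.0,0.0],[3,0.0,0.0,-2.5,0.0,0.0,0.0],[3,0.0,0.0,-2.5,0.0,0.0,0.0],[3,0.0,0.0,-2.5,0.0,0.0,0.0]]
n 11 [[3,2.11,-3.11,-0.16,0.0,-0.0,2.4],[3,1.98,-3.2,-0.16,0.0,-0.0,2.4],[3,1.85,-3.28,-0.16,0.0,-0.0,2.5],[3,1.7,-3.35,-0.16,0.0,-0.0,2.4],[3,1.56,-3.43,-0.16,0.0,-0.0,2.4],[3,1.41,-3.48,-0.16,0.0,-0.0,2.4],[3,1.27,-3.54,-0.16,0.0,-0.0,2.4],[3,1.11,-3.59,-0.16,0.0,-0.0,2.5],[3,0.96,-3.64,-0.16,0.0,-0.0,2.4],[3,0.81,-3.68,-0.16,0.0,-0.0,2.4],[3,0.65,-3.7,-0.16,0.0,-0.0,2.4]]
n 4 [[3,0.0,-2.4,0.78,0.0,0.0,0.0],[3,0.0,-2.4,0.77,0.0,0.0,0.0],[3,0.0,-2.4,0.77,0.0,0.0,0.0],[3,0.0,-2.4,0.78,0.0,0.0,0.0]]
```

>>> {"fn": "arm_command", "kwargs": {"rows": [[[3,0,0,-1.5,0,0,0],[3,0,0,-2.5,0,0,0],[3,0,0,-3,0,0,0],[3,0,0,-3,0,0,0],[3,2.1,-3.1,-0.2,0,0,2.4],[3,2,-3.2,-0.2,0,0,2.4],[3,1.9,-3.3,-0.2,0,0,2.5],[3,1.7,-3.4,-0.2,0,0,2.4],[3,1.6,-3.4,-0.1,0,0,2.4],[3,1.4,-3.5,-0.1,0,0,2.4],[3,1.3,-3.5,-0.2,0,0,2.4],[3,1.1,-3.6,-0.2,0,0,2.5],[3,1,-3.6,-0.2,0,0,2.4],[3,0.8,-3.7,-0.1,0,0,2.4],[3,0.6,-3.7,-0.1,0,0,2.4],[3,0,-2.9,0.8,0,0,0],[3,0,-2.9,0.8,0,0,0],[3,0,-2.4,0.8,0,0,0],[3,0,-1.4,0.7,0,0,0],[3,0,0,0,0,0,0]]]}}

```text
clock: 13.2
tool_pos: [0.4661, 0.1967, 0.0891]
tool_rot: [[1.0, 0.002, -0.001], [0.002, -1.0, -0.001], [-0.001, 0.001, -1.0]]
contact_force: [-0.4, 0.1, -1.2]
opening: 0.0361
grasp_force: 25.0
```

```bash
python3 - <<'E'
from h import *
c=see("wrist","w7.png",["scanner_window","tray_motor_label","tray_motor","motor_face","motor_rear"])
a=see("scene","s7.png",["scanner_window","tray_motor_label","scanner"])
m=trace("scanner",c)
if m:
  for v in (150,170,190,205,220): 
    xs=np.nonzero(m[0]["mask"][v])[0]; print(v,xs[[0,-1]] if len(xs) else None)
s=get_state();print(s["clock"],s["tool_pos"],s["opening"],s["grasp_force"],np.round(s["tool_rot"],3).tolist())
E
```

```text
scanner_window [([0.523, 0.2, 0.102], 0.79), ([0.642, 0.4, 0.002], 0.33)]
tray_motor_label [([0.559, 0.194, 0.046], 0.93)]
tray_motor []
motor_face [([0.604, 0.524, 0.022], 0.96)]
motor_rear [([0.558, 0.538, 0.02], 0.86), ([0.415, 0.265, 0.023], 0.7)]
scanner_window [([0.518, 0.196, 0.106], 0.71)]
tray_motor_label [([0.564, 0.197, 0.046], 0.89)]
scanner [([0.468, 0.196, 0.095], 0.68)]
150 [269 374]
170 [266 377]
190 [271 374]
205 [273 370]
220 [278 366]
13.75 [0.46678066 0.19615667 0.08952588] 0.03620337584655954 24.950544093735516 [[1.0, 0.0, 0.0], [0.0, -1.0, 0.0], [0.0, -0.0, -1.0]]
```

The networks put the window at about (0.520, 0.198, 0.104) and the label at (0.561, 0.196, 0.046), so the aim is right. I'll hold, then return.

>>> {"fn": "arm_command", "kwargs": {"rows": [[[3,0,0,0,0,0,0],[3,0,0,0,0,0,0],[3,0,0,0,0,0,0],[3,0,0,0,0,0,0],[3,0,0,0,0,0,0],[3,0,0,0,0,0,0],[3,0,0,0,0,0,0],[3,0,0,0,0,0,0]]]}}

```text
clock: 14.75
tool_pos: [0.4667, 0.1964, 0.0894]
tool_rot: [[1.0, 0.001, -0.0], [0.001, -1.0, -0.0], [-0.0, 0.0, -1.0]]
contact_force: [0.2, -0.1, -2.7]
opening: 0.0357
grasp_force: 25.0
```

```bash
python3 - <<'E'
from h import *
s=get_state();print(s["clock"],s["tool_pos"])
p,r=rows([.466,.1,.12],down(0),3,v=3)
p,r=rows([.412,-.311,.1],down(26.7),3,v=4,p0=p,R0=r)
E
```

```text
14.75 [0.46667391 0.19639346 0.08940665]
n 4 [[3,-0.02,2.41,-0.76,0.0,0.0,0.0],[3,-0.02,2.41,-0.77,0.0,0.0,0.0],[3,-0.02,2.41,-0.76,0.0,0.0,0.0],[3,-0.01,2.41,-0.77,0.0,0.0,0.0]]
n 11 [[3,-0.49,3.74,0.18,0.0,0.0,-2.4],[3,-0.65,3.71,0.18,0.0,0.0,-2.5],[3,-0.81,3.68,0.19,0.0,0.0,-2.4],[3,-0.96,3.64,0.18,0.0,0.0,-2.4],[3,-1.11,3.6,0.18,0.0,0.0,-2.4],[3,-1.26,3.55,0.18,0.0,0.0,-2.5],[3,-1.42,3.5,0.18,0.0,0.0,-2.4],[3,-1.56,3.43,0.18,0.0,0.0,-2.4],[3,-1.71,3.36,0.19,0.0,0.0,-2.4],[3,-1.84,3.28,0.18,0.0,0.0,-2.5],[3,-1.99,3.21,0.18,0.0,0.0,-2.4]]
```

>>> {"fn": "arm_command", "kwargs": {"rows": [[[3,0,2.4,-0.8,0,0,0],[3,0,2.4,-0.8,0,0,0],[3,0,2.4,-0.8,0,0,0],[3,0,2.4,-0.7,0,0,0],[3,-0.5,3.7,0.2,0,0,-2.4],[3,-0.6,3.7,0.2,0,0,-2.5],[3,-0.8,3.7,0.2,0,0,-2.4],[3,-1,3.6,0.2,0,0,-2.4],[3,-1.1,3.6,0.2,0,0,-2.4],[3,-1.3,3.6,0.2,0,0,-2.5],[3,-1.4,3.5,0.2,0,0,-2.4],[3,-1.6,3.4,0.2,0,0,-2.4],[3,-1.7,3.4,0.2,0,0,-2.4],[3,-1.8,3.3,0.2,0,0,-2.5],[3,-2,3.2,0.2,0,0,-2.4],[3,0,0,3,0,0,0],[3,0,0,3,0,0,0],[3,0,0,2,0,0,0],[3,0,0,0,0,0,0],[3,0,0,0,0,0,0]]]}}

```text
clock: 17.25
tool_pos: [0.4137, -0.3111, 0.0192]
tool_rot: [[0.893, 0.45, 0.001], [0.45, -0.893, -0.001], [0.0, 0.001, -1.0]]
contact_force: [0.4, -0.9, -1.1]
opening: 0.0356
grasp_force: 25.0
```

>>> {"fn": "arm_command", "kwargs": {"rows": [[[3,0,0,0.8,0,0,0],[3,0,0,0.6,0,0,0],[3,0,0,0.2,0,0,0],[3,0,0,0,0,0,0],[3,0,0,0,0,0,0]]]}}

```text
clock: 17.88
tool_pos: [0.4132, -0.3107, 0.0024]
tool_rot: [[0.893, 0.45, 0.0], [0.45, -0.893, -0.0], [0.0, 0.0, -1.0]]
contact_force: [0.3, 0.6, -2.0]
opening: 0.0356
grasp_force: 24.9
```

>>> {"fn": "arm_command", "kwargs": {"rows": [[[3,0,0,0.1,0,0,0],[3,0,0,0,0,0,0],[7,0,0,0,0,0,0],[7,0,0,0,0,0,0],[7,0,0,0,0,0,0],[7,0,0,0,0,0,0],[7,0,0,-1.5,0,0,0],[7,0,0,-3,0,0,0],[7,0,0,-4,0,0,0],[7,0,0,-4,0,0,0],[7,0,0,-4,0,0,0]]]}}

```text
clock: 19.25
tool_pos: [0.4131, -0.3107, 0.1689]
tool_rot: [[0.893, 0.45, 0.001], [0.45, -0.893, -0.001], [0.001, 0.001, -1.0]]
contact_force: [-0.4, -1.2, -0.2]
opening: 0.07
grasp_force: 0.0
```

```bash
python3 - <<'E'
from h import *
c=see("wrist",None,["scanner","scanner_window"])
s=get_state();print(s["clock"],s["tool_pos"],s["opening"])
# next: beside the camera, tool yaw 100, tipped so the wrist camera sees it from its side
p,r=rows([.55,.10,.30],down(90),7,v=4.5)
p,r=rows([.52,.28,.26],down(120),7,v=4.5,p0=p,R0=r)
E
```

```text
scanner [([0.408, -0.313, 0.002], 0.72)]
scanner_window [([0.463, -0.288, 0.016], 0.57), ([0.411, -0.074, -0.002], 0.4)]
19.4 [ 0.41495222 -0.31220272  0.17038438] 0.06975535773598014
n 11 [[7,2.79,-2.79,-1.19,0.0,0.0,-5.8],[7,3.05,-2.49,-1.19,0.1,0.0,-5.7],[7,3.28,-2.18,-1.18,0.0,0.0,-5.8],[7,3.49,-1.83,-1.19,0.1,0.0,-5.7],[7,3.66,-1.48,-1.18,-0.0,0.0,-5.8],[7,3.78,-1.1,-1.18,0.0,0.0,-5.7],[7,3.88,-0.73,-1.18,0.1,0.0,-5.8],[7,3.92,-0.33,-1.18,0.0,0.0,-5.7],[7,3.95,0.07,-1.19,0.0,0.0,-5.8],[7,3.91,0.46,-1.18,0.1,0.1,-5.7],[7,3.85,0.84,-1.17,0.0,-0.0,-5.8]]
n 5 [[7,3.6,-0.6,0.8,0.0,0.0,-6.0],[7,3.64,-0.22,0.8,0.0,0.0,-6.0],[7,3.65,0.16,0.8,0.0,0.0,-6.0],[7,3.61,0.54,0.8,0.0,0.0,-6.0],[7,3.53,0.92,0.8,0.0,0.0,-6.0]]
```

The scanner is back on the mat. To get the inspection camera's axis I'll take two views of it, one from above and one with the tool tipped.

```bash
python3 - <<'E'
from h import *
p,r=rows([.47,.26,.27],down(90),7,v=4.6)
r2=r@R.from_rotvec([45,0,0],degrees=True).as_matrix()
p,r=rows([.46,.27,.19],r2,7,v=4.5,p0=p,R0=r)
E
```

```text
n 13 [[7,2.36,-3.74,-0.78,0.0,0.0,-4.9],[7,2.67,-3.52,-0.79,0.1,0.0,-4.8],[7,2.96,-3.28,-0.78,-0.0,0.0,-4.9],[7,3.22,-3.02,-0.78,0.0,0.0,-4.9],[7,3.48,-2.74,-0.77,0.1,0.0,-4.8],[7,3.68,-2.43,-0.78,-0.0,0.0,-4.9],[7,3.89,-2.11,-0.77,0.0,0.0,-4.9],[7,4.05,-1.78,-0.78,0.1,0.0,-4.8],[7,4.18,-1.43,-0.77,-0.0,0.0,-4.9],[7,4.29,-1.06,-0.77,0.0,0.0,-4.9],[7,4.37,-0.7,-0.77,0.0,0.0,-4.8],[7,4.41,-0.32,-0.77,0.1,0.1,-4.9],[7,4.42,0.04,-0.76,0.0,-0.0,-4.9]]
n 6 [[7,0.17,-0.17,1.33,7.5,0.0,0.0],[7,0.16,0.01,1.35,7.5,0.0,0.0],[7,0.17,0.19,1.33,7.5,0.0,0.0],[7,0.17,0.35,1.29,7.5,0.0,0.0],[7,0.16,0.52,1.24,7.5,0.0,0.0],[7,0.17,0.68,1.16,7.5,0.0,0.0]]
```

>>> {"fn": "arm_command", "kwargs": {"rows": [[[7,2.4,-3.7,-0.8,0,0,-4.9],[7,2.7,-3.5,-0.8,0,0,-4.8],[7,3,-3.3,-0.8,0,0,-4.9],[7,3.2,-3,-0.8,0,0,-4.9],[7,3.5,-2.7,-0.8,0,0,-4.8],[7,3.7,-2.4,-0.8,0,0,-4.9],[7,3.9,-2.1,-0.8,0,0,-4.9],[7,4,-1.8,-0.8,0,0,-4.8],[7,4.2,-1.4,-0.8,0,0,-4.9],[7,4.3,-1.1,-0.8,0,0,-4.9],[7,4.4,-0.7,-0.7,0,0,-4.8],[7,4.4,-0.3,-0.7,0,0,-4.9],[7,4.4,0,-0.7,0,0,-4.9],[7,0,0,0,0,0,0],[7,0,0,0,0,0,0]]]}}

```text
clock: 21.28
tool_pos: [0.469, 0.2603, 0.266]
tool_rot: [[-0.001, 1.0, -0.002], [1.0, 0.001, -0.002], [-0.002, -0.002, -1.0]]
contact_force: [0.2, 1.3, -0.2]
opening: 0.0699
grasp_force: 0.0
```

```bash
python3 - <<'E'
from h import *
import pickle
c=see("wrist",None,["camera_lens","motor_face","motor_rear"])
pickle.dump(c,open("B.pkl","wb"))
print(get_state()["clock"],get_state()["tool_pos"])
E
```

```text
camera_lens [([0.417, 0.392, 0.1], 0.73)]
motor_face [([0.635, 0.217, 0.025], 0.91), ([0.641, 0.399, -0.001], 0.17)]
motor_rear [([0.414, 0.264, 0.024], 0.92), ([0.678, 0.197, 0.028], 0.63), ([0.423, 0.422, 0.0], 0.43)]
21.475 [0.46966551 0.25977703 0.26693411]
```

>>> {"fn": "arm_command", "kwargs": {"rows": [[[7,0.2,-0.2,1.3,7.5,0,0],[7,0.2,0,1.3,7.5,0,0],[7,0.2,0.2,1.3,7.5,0,0],[7,0.1,0.4,1.3,7.5,0,0],[7,0.2,0.5,1.2,7.5,0,0],[7,0.1,0.7,1.2,7.5,0,0],[7,0,0,0,0,0,0],[7,0,0,0,0,0,0]]]}}

```text
clock: 22.48
tool_pos: [0.4603, 0.2707, 0.1889]
tool_rot: [[0.0, 0.709, -0.706], [1.0, 0.0, 0.0], [0.0, -0.706, -0.709]]
contact_force: [0.1, 0.0, 0.4]
opening: 0.07
grasp_force: 0.0
```

```bash
python3 - <<'E'
from h import *
import pickle
c=see("wrist",None,["camera_lens","camera"])
pickle.dump(c,open("A.pkl","wb"))
s=get_state();print(s["clock"],s["tool_pos"],np.round(s["tool_rot"],3).tolist())
B=pickle.load(open("B.pkl","rb"))
ims=[]
for k in (B,c):
    T=np.array(k["T"]); q=T[:3,:3].T@(np.array([.42,.405,.1])-T[:3,3]); r=np.hypot(q[0],q[1]);th=np.arctan2(r,q[2])
    u=k["cx"]+k["fx"]*th*q[0]/r; v=k["cy"]+k["fx"]*th*q[1]/r
    u0=int(np.clip(u-50,0,540)); v0=int(np.clip(v-60,0,250)); print("crop",u0,v0)
    ims.append(cv2.resize(cv2.cvtColor(k["color"],cv2.COLOR_RGB2BGR)[v0:v0+150,u0:u0+100],None,fx=4,fy=4,interpolation=cv2.INTER_CUBIC))
o=np.hstack(ims)
o=cv2.convertScaleAbs(o,alpha=1.5,beta=10)
cv2.imwrite("pics/cam.png",o)
E
```

```text
camera_lens [([0.417, 0.393, 0.104], 0.97)]
camera [([0.422, 0.421, -0.002], 0.83)]
22.625 [0.46043326 0.27131041 0.19067495] [[-0.001, 0.711, -0.703], [1.0, 0.002, 0.0], [0.001, -0.703, -0.711]]
crop 225 0
crop 314 0
```

View pics/cam.png

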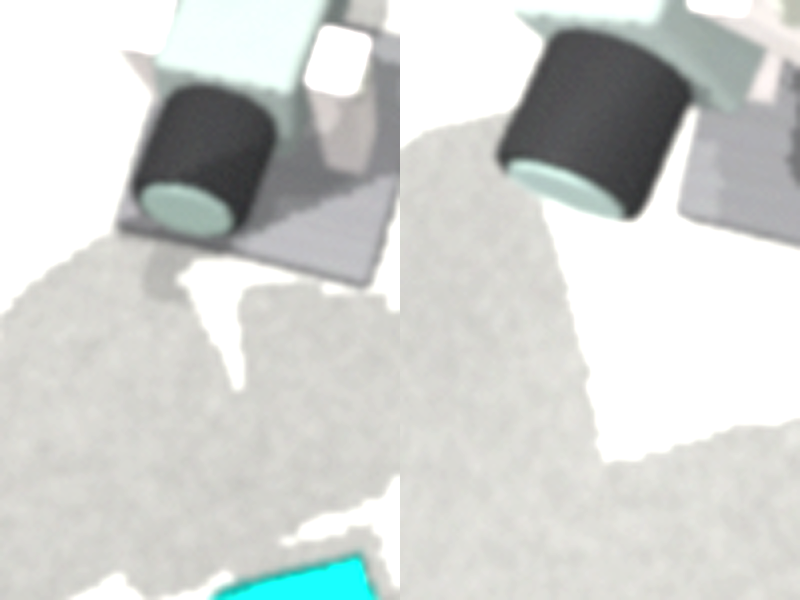

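Left, from above: the black barrel's silhouette runs (172,95)→(137,182) on one side and (276,135)→(240,225) on the other, with the glass centre at (186,209) and the foot's front edge from (120,232) to (368,285). Right, tipped view: edges (548,40)→(500,152) and (690,105)→(637,210), glass at (565,188). I'll fit the axis to these edges.

```bash
cat > ax.py <<'E'
from h import *
import pickle
B,A=pickle.load(open("B.pkl","rb")),pickle.load(open("A.pkl","rb"))
def full(k,p): return np.array([(225 if k is B else 314)+(p[0]+.5)/4-.5,(p[1]+.5)/4-.5])
E=[(B,(172,95),(137,182),1),(B,(276,135),(240,225),-1),(A,(148,40),(100,152),1),(A,(290,105),(237,210),-1)]
N=[]
for k,a,b,sg in E:
    g=cv2.GaussianBlur(cv2.cvtColor(k["color"],cv2.COLOR_RGB2GRAY).astype(np.float32),(0,0),.8)
    a,b=full(k,a),full(k,b); t=(b-a)/np.linalg.norm(b-a); n=np.array([-t[1],t[0]]); n=n*np.sign(n[0])*sg  # towards the barrel
    D=[];off=[]
    for f in np.linspace(.15,.85,15):
        o=np.arange(-4,4.01,.1); P=a+(b-a)*f+o[:,None]*n
        I=cv2.remap(g,P[:,0].astype(np.float32)[None],P[:,1].astype(np.float32)[None],cv2.INTER_LINEAR)[0]
        j=np.argmin(np.gradient(I)[3:-3])+3; off.append(o[j])
        D.append(ray(k,*P[j])[1])
    D=np.array(D); nn=np.linalg.svd(D)[2][2]; res=np.degrees(np.abs(D@nn)); 
    keep=res<2*np.median(res)+1e-3; nn=np.linalg.svd(D[keep])[2][2]
    print("edge offsets",np.round(off,1),"resid deg",np.degrees(np.abs(D[keep]@nn)).max().round(2)); N.append(nn)
N=np.array(N); 
def show(N,l):
    u,s,v=np.linalg.svd(N); d=v[2]*-np.sign(v[2][1]); print(l,"d",np.round(d,3),"az",np.degrees(np.arctan2(d[1],d[0])).round(1),"elev",np.degrees(np.arcsin(d[2])).round(1),"s",s.round(3))
show(N,"all"); show(N[:2],"B"); show(N[2:],"A"); show(N[[0,2,3]],"-1");show(N[[1,2,3]],"-0");show(N[[0,1,2]],"-3");show(N[[0,1,3]],"-2")
for z in (.004,.01,.015):
    p,q=onz(B,*full(B,(120,232)),z),onz(B,*full(B,(368,285)),z); w=q-p; print("foot z",z,"len",np.linalg.norm(w).round(4),"look az",np.degrees(np.arctan2(w[1],w[0])).round(1)-90)
o1,d1=ray(B,*full(B,(186,209)));o2,d2=ray(A,*full(A,(165,188)))
t=np.linalg.lstsq(np.c_[d1,-d2],o2-o1,rcond=None)[0]; print("lens",o1+d1*t[0],o2+d2*t[1])
E
python3 ax.py
```

```text
edge offsets [-3.6 -3.4 -2.8 -3.7 -3.7 -3.5 -3.  -2.9 -3.2 -2.7 -3.  -2.9 -2.9 -2.7
 -2.6] resid deg 0.05
edge offsets [-0.7 -0.3 -0.3 -0.2 -0.7 -0.8 -0.8 -0.8 -0.7 -0.8 -0.8 -1.3 -0.8 -1.4
 -1.3] resid deg 0.06
edge offsets [ 0.1 -0.7 -0.5 -0.2 -0.5 -0.8 -0.7 -0.5 -0.9 -0.9 -0.8 -1.1 -1.  -0.9
 -0.9] resid deg 0.05
edge offsets [-0.1  0.1 -0.1 -0.4 -0.4 -0.3 -0.8 -0.7 -1.2 -1.1 -0.8 -1.  -1.2 -1.5
 -1.6] resid deg 0.04
all d [-0.214 -0.921  0.325] az -103.1 elev 19.0 s [1.93  0.524 0.027]
B d [-0.299 -0.954  0.001] az -107.4 elev 0.0 s [1.412 0.071]
A d [-0.117 -0.902  0.415] az -97.4 elev 24.5 s [1.411 0.098]
-1 d [-0.183 -0.916  0.356] az -101.3 elev 20.9 s [1.687 0.391 0.009]
-0 d [-0.231 -0.922  0.31 ] az -104.1 elev 18.1 s [1.669 0.463 0.016]
-3 d [-0.212 -0.918  0.335] az -103.0 elev 19.6 s [1.666 0.474 0.025]
-2 d [-0.224 -0.928  0.297] az -103.6 elev 17.3 s [1.692 0.369 0.022]
foot z 0.004 len 0.0867 look az -104.3
foot z 0.01 len 0.0854 look az -104.3
foot z 0.015 len 0.0844 look az -104.3
lens [0.41743726 0.39363516 0.10887684] [0.41748522 0.39402791 0.10894757]
```

The lens is at (0.4175, 0.394, 0.109) and the axis azimuth is about −104° (the foot's edge agrees), elevation about 18°. Next I'll hover over the motor to refine its heading.

```bash
python3 - <<'E'
from h import *
p,r=rows([.655,.205,.21],down(150),8.8,v=4.5)
E
```

```text
n 9 [[8.8,-0.74,1.38,-1.67,-4.5,-2.6,-6.3],[8.8,-0.96,1.42,-1.53,-4.5,-2.6,-6.3],[8.8,-1.19,1.41,-1.36,-4.5,-2.6,-6.3],[8.8,-1.4,1.37,-1.2,-4.5,-2.6,-6.3],[8.8,-1.59,1.29,-1.02,-4.5,-2.6,-6.3],[8.8,-1.78,1.18,-0.85,-4.5,-2.6,-6.3],[8.8,-1.93,1.04,-0.68,-4.5,-2.6,-6.3],[8.8,-2.06,0.86,-0.51,-4.4,-2.6,-6.3],[8.8,-2.17,0.67,-0.36,-4.5,-2.6,-6.3]]
```

>>> {"fn": "arm_command", "kwargs": {"rows": [[[8.8,-0.7,1.4,-1.7,-4.5,-2.6,-6.3],[8.8,-1,1.4,-1.5,-4.5,-2.6,-6.3],[8.8,-1.2,1.4,-1.4,-4.5,-2.6,-6.3],[8.8,-1.4,1.4,-1.2,-4.5,-2.6,-6.3],[8.8,-1.6,1.3,-1,-4.5,-2.6,-6.3],[8.8,-1.8,1.2,-0.8,-4.5,-2.6,-6.3],[8.8,-1.9,1,-0.7,-4.5,-2.6,-6.3],[8.8,-2.1,0.9,-0.5,-4.4,-2.6,-6.3],[8.8,-2.2,0.7,-0.4,-4.5,-2.6,-6.3],[8.8,0,0,0,0,0,0],[8.8,0,0,0,0,0,0]]]}}

```text
clock: 24.0
tool_pos: [0.6552, 0.205, 0.2079]
tool_rot: [[-0.865, 0.502, -0.005], [0.502, 0.865, -0.002], [0.003, -0.004, -1.0]]
contact_force: [1.5, 0.1, 0.5]
opening: 0.088
grasp_force: 0.0
```

```bash
python3 - <<'E'
from h import *
c=see("wrist","w9.png",["motor","motor_face","motor_rear"])
s=get_state();print(s["clock"],s["tool_pos"],np.round(s["tool_rot"],3).tolist())
for t in trace("motor",c)[:2]:
  m=t["mask"].astype(np.uint8); ct=max(cv2.findContours(m,cv2.RETR_EXTERNAL,cv2.CHAIN_APPROX_NONE)[0],key=cv2.contourArea)
  print(t["conf"],m.sum(),"rect px",cv2.minAreaRect(ct))
  # body: open the mask to drop shaft, top outline on z=.046
  b=cv2.morphologyEx(m,cv2.MORPH_OPEN,np.ones((15,15),np.uint8)); ys,xs=np.nonzero(b)
  P=np.array([onz(c,u,v,.046)[:2] for u,v in zip(xs,ys)])*1000
  (cx,cy),(w,h),an=cv2.minAreaRect(P.astype(np.float32)); print("top rect mm",cx,cy,w,h,an)
E
```

```text
motor [([0.578, 0.527, 0.002], 0.89), ([0.655, 0.205, 0.006], 0.84), ([0.842, -0.062, -0.001], 0.43)]
motor_face [([0.602, 0.523, 0.02], 0.96), ([0.463, 0.27, 0.026], 0.94), ([0.634, 0.215, 0.024], 0.87)]
motor_rear [([0.676, 0.192, 0.028], 0.77)]
24.2 [0.65544396 0.20520112 0.20618327] [[-0.866, 0.501, -0.006], [0.501, 0.866, -0.002], [0.004, -0.005, -1.0]]
0.63 433 rect px ((284.5, 8.0), (16.0, 43.0), 90.0)
top rect mm 472.3445129394531 260.4820556640625 24.941911697387695 13.0377197265625 56.25120544433594
0.59 1121 rect px ((515.0, 19.0), (38.0, 48.0), 90.0)
top rect mm 592.3931884765625 507.7745666503906 68.71733093261719 34.084632873535156 74.13458251953125
```

View pics/w9.png

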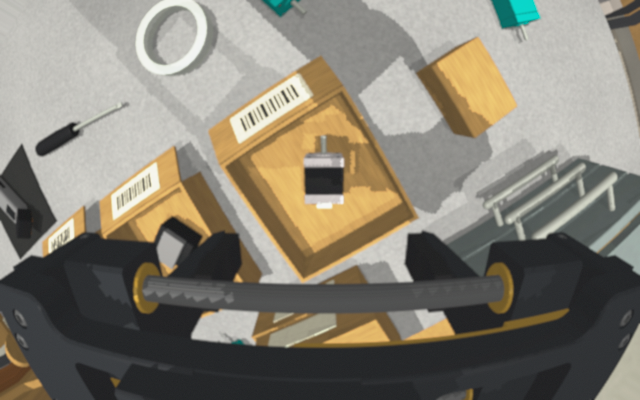

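This was the tenth and last picture. The motor stands upright in it, with the shaft at (322,140), sides at columns 304 and 344, and the connector at (324,206). The tool is therefore aligned and centred, so I'll descend with the fingers partly closed.

>>> {"fn": "arm_command", "kwargs": {"rows": [[[6.4,0,0,3,0,0,0],[6.4,0,0,4,0,0,0],[6.4,0,0,4,0,0,0],[6.4,0,0,4,0,0,0],[6.4,0,0,2,0,0,0],[6.4,0,0,0,0,0,0]]]}}

```text
clock: 25.0
tool_pos: [0.6535, 0.204, 0.0345]
tool_rot: [[-0.866, 0.501, -0.009], [0.501, 0.866, -0.003], [0.006, -0.007, -1.0]]
contact_force: [0.3, 0.1, -0.5]
opening: 0.0641
grasp_force: 0.0
```

>>> {"fn": "arm_command", "kwargs": {"rows": [[[6.4,0,0,1.2,0,0,0],[6.4,0,0,1.2,0,0,0],[6.4,0,0,0.8,0,0,0],[6.4,0,0,0,0,0,0]]]}}

```text
clock: 25.5
tool_pos: [0.6541, 0.2039, 0.0036]
tool_rot: [[-0.866, 0.501, -0.007], [0.501, 0.866, -0.003], [0.005, -0.006, -1.0]]
contact_force: [-0.7, 0.4, 0.1]
opening: 0.0642
grasp_force: 0.0
```

>>> {"fn": "arm_command", "kwargs": {"rows": [[[3.4,0,0,0,0,0,0],[3.4,0,0,0,0,0,0],[3.4,0,0,0,0,0,0],[3.4,0,0,0,0,0,0],[3.4,0,0,0,0,0,0]]], "force": 40}}

```text
clock: 26.12
tool_pos: [0.6553, 0.2043, 0.0051]
tool_rot: [[-0.866, 0.501, -0.004], [0.501, 0.866, -0.002], [0.003, -0.004, -1.0]]
contact_force: [1.0, -0.4, 2.8]
opening: 0.0419
grasp_force: 40.0
```

```bash
cat > tgt.py <<'E'
from h import *
az,el=np.radians(-104),np.radians(18.3)
d=np.array([np.cos(el)*np.cos(az),np.cos(el)*np.sin(az),np.sin(el)]); lens=np.array([.4175,.394,.109])
F=lens+.15*d; xm=-d; ym=np.cross([0,0,1],xm); ym/=np.linalg.norm(ym); zm=np.cross(xm,ym)
RT=np.c_[xm,-ym,-zm]; C=F+.025*d; TCP=C+RT@[0,0,.020]
E
python3 - <<'E'
from tgt import *
print(F,C,TCP,np.linalg.det(RT))
s=get_state();p=np.array(s["tool_pos"]);r=np.array(s["tool_rot"])
p,r=rows(p+[0,0,.18],r,3.4,v=3.0)
p,r=rows([.42,.15,.22],down(76),3.4,v=4,p0=p,R0=r)
p,r=rows(TCP,RT,3.4,v=2.,p0=p,R0=r)
E
```

```text
[0.38304698 0.25581648 0.15609887] [0.37730481 0.23278589 0.16394868] [0.37578558 0.22669258 0.14496017] 0.9999999999999999
n 6 [[3.4,0.01,-0.01,-3.0,0.0,0.0,0.0],[3.4,0.01,-0.01,-3.0,0.0,0.0,0.0],[3.4,0.0,-0.01,-3.0,0.0,0.0,0.0],[3.4,0.01,-0.02,-3.0,0.0,0.0,0.0],[3.4,0.01,-0.01,-3.0,0.0,0.0,0.0],[3.4,0.01,-0.01,-3.0,0.0,0.0,0.0]]
n 9 [[3.4,1.96,-1.83,-0.38,-0.0,0.0,8.2],[3.4,1.68,-2.1,-0.37,-0.1,0.0,8.2],[3.4,1.37,-2.31,-0.38,0.0,0.0,8.2],[3.4,1.02,-2.48,-0.38,-0.0,0.0,8.3],[3.4,0.65,-2.61,-0.38,-0.1,0.0,8.2],[3.4,0.27,-2.66,-0.39,0.0,0.0,8.2],[3.4,-0.11,-2.69,-0.38,-0.0,-0.0,8.2],[3.4,-0.49,-2.63,-0.38,-0.1,0.0,8.2],[3.4,-0.86,-2.54,-0.39,0.0,-0.0,8.2]]
n 6 [[3.4,1.06,-1.02,1.25,0.0,-3.1,-0.0],[3.4,1.13,-1.03,1.19,0.0,-3.0,0.0],[3.4,1.19,-1.02,1.13,-0.0,-3.1,-0.0],[3.4,1.25,-1.03,1.07,-0.0,-3.0,0.0],[3.4,1.3,-1.02,1.0,-0.0,-3.1,-0.0],[3.4,1.35,-1.03,0.92,-0.0,-3.0,-0.0]]
```

>>> {"fn": "arm_command", "kwargs": {"rows": [[[3.4,0,0,-2,0,0,0],[3.4,0,0,-3,0,0,0],[3.4,0,0,-4,0,0,0],[3.4,0,0,-4,0,0,0],[3.4,0,0,-4,0,0,0],[3.4,0,0,-2,0,0,0],[3.4,2,-1.8,-0.3,0,0,8.2],[3.4,1.7,-2.1,-0.3,0,0,8.2],[3.4,1.4,-2.3,-0.3,0,0,8.2],[3.4,1,-2.5,-0.3,0,0,8.3],[3.4,0.7,-2.6,-0.3,0,0,8.2],[3.4,0.3,-2.7,-0.3,0,0,8.2],[3.4,-0.1,-2.7,-0.3,0,0,8.2],[3.4,-0.5,-2.6,-0.3,0,0,8.2],[3.4,-0.9,-2.5,-0.3,0,0,8.2],[3.4,0,0,0,0,0,0]]]}}

```text
clock: 28.12
tool_pos: [0.4181, 0.1506, 0.2223]
tool_rot: [[0.24, 0.971, -0.007], [0.971, -0.24, -0.003], [-0.004, -0.006, -1.0]]
contact_force: [0.7, 0.3, -3.2]
opening: 0.0415
grasp_force: 40.0
```

```bash
python3 - <<'E'
from tgt import *
p,r=rows(TCP,RT,3.4,v=2.)
E
```

```text
n 6 [[3.4,1.07,-0.98,1.29,-0.1,-3.0,0.0],[3.4,1.13,-0.99,1.23,-0.0,-3.0,0.0],[3.4,1.2,-0.98,1.17,-0.1,-3.0,0.1],[3.4,1.25,-0.99,1.1,-0.0,-3.0,-0.0],[3.4,1.31,-0.99,1.04,-0.1,-3.1,0.0],[3.4,1.37,-0.99,0.96,-0.0,-3.0,0.1]]
```

>>> {"fn": "arm_command", "kwargs": {"rows": [[[3.4,1.1,-1,1.3,0,-3,0],[3.4,1.1,-1,1.2,0,-3,0],[3.4,1.2,-1,1.2,0,-3,0],[3.4,1.3,-1,1.1,0,-3,0],[3.4,1.3,-1,1,0,-3.1,0],[3.4,1.3,-1,1,0,-3,0],[3.4,0,0,0,0,0,0],[3.4,0,0,0,0,0,0]]]}}

```text
clock: 29.12
tool_pos: [0.3773, 0.2273, 0.1456]
tool_rot: [[0.226, 0.971, -0.08], [0.922, -0.24, -0.303], [-0.314, -0.005, -0.95]]
contact_force: [0.5, 0.6, -3.6]
opening: 0.0417
grasp_force: 40.0
```

```bash
python3 - <<'E'
from tgt import *
s=get_state();p=np.array(s["tool_pos"]);r=np.array(s["tool_rot"])
print(s["clock"],p-TCP,np.degrees((R.from_matrix(r).inv()*R.from_matrix(RT)).as_rotvec()).round(1),s["opening"],s["grasp_force"])
print("F",F,"rear target",F+.05*d)
for n in ("wrist","scene","top"):
    print(n); see(n,None,["motor_face","motor_rear","camera_lens","camera_focus","motor","scanner"])
E
```

```text
29.125 [0.00150027 0.00065637 0.00068331] [-0.2 -0.   0.2] 0.041676739955755555 39.98728534206748
F [0.38304698 0.25581648 0.15609887] rear target [0.37156264 0.2097553  0.17179849]
wrist
motor_face [([0.816, -0.057, 0.02], 0.95), ([0.385, 0.254, 0.153], 0.87)]
motor_rear [([0.373, 0.21, 0.175], 0.76), ([0.415, 0.262, 0.021], 0.7), ([0.865, -0.058, 0.02], 0.65)]
camera_lens []
camera_focus []
motor [([0.438, 0.271, -0.001], 0.75), ([0.841, -0.061, -0.003], 0.68), ([0.37, 0.227, 0.149], 0.61)]
scanner []
scene
motor_face [([0.462, 0.276, 0.023], 0.84), ([0.606, 0.529, 0.02], 0.83), ([0.822, -0.064, 0.022], 0.71), ([0.384, 0.25, 0.158], 0.5)]
motor_rear [([0.556, 0.536, 0.018], 0.85), ([0.412, 0.268, 0.015], 0.63), ([0.652, -0.009, -0.0], 0.62), ([0.369, 0.211, 0.175], 0.44)]
camera_lens [([0.413, 0.393, 0.107], 0.6), ([0.376, 0.225, 0.145], 0.46)]
camera_focus []
motor [([0.44, 0.264, 0.001], 0.76), ([0.844, -0.063, 0.002], 0.68), ([0.376, 0.223, 0.147], 0.62), ([0.577, 0.533, -0.003], 0.61)]
scanner [([0.411, -0.314, 0.006], 0.94), ([0.413, 0.391, 0.106], 0.53)]
top
motor_face [([0.604, 0.529, 0.02], 0.83), ([0.818, -0.059, 0.022], 0.8), ([0.381, 0.259, 0.156], 0.55), ([0.46, 0.272, 0.02], 0.39)]
motor_rear [([0.553, 0.536, 0.022], 0.74), ([0.372, 0.213, 0.172], 0.71), ([0.867, -0.058, 0.022], 0.62)]
camera_lens [([0.406, -0.322, -0.002], 0.34), ([0.414, -0.31, 0.001], 0.28)]
camera_focus [([0.656, -0.188, 0.004], 0.57)]
motor [([0.843, -0.057, -0.001], 0.84), ([0.378, 0.223, 0.144], 0.73), ([0.442, 0.27, -0.001], 0.44)]
scanner [([0.414, -0.309, 0.001], 0.6)]
```

All three views put the motor's face within about 2 mm of the target point, and the scanner is on its mat. Handing in.

>>> {"fn": "arm_command", "kwargs": {"rows": [[[3.4,0,0,0,0,0,0],[3.4,0,0,0,0,0,0]]]}}

```text
clock: 30.42
tool_pos: [0.3767, 0.2272, 0.1457]
tool_rot: [[0.227, 0.97, -0.08], [0.922, -0.241, -0.304], [-0.314, -0.005, -0.949]]
contact_force: [0.3, 0.3, -3.5]
opening: 0.0421
grasp_force: 40.0
```

```bash
python3 -c "
from workcell import *
print(sign_off())"
```

```text
the job is handed in; nothing more can be done
None
```

Handed in at about 30 s with no verdict returned: label scanned, scanner back on its mat, and the motor held facing the inspection camera, its face within about 2 mm of my computed focus point on the final images (camera tilt about 18°, measured to roughly ±2°).

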